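# Wind the purple bench timer

### The arm

A 6-joint arm with a two-finger parallel gripper is mounted at the origin on the work surface. World frame = base frame: x ahead of the robot, y to its left, z up, the work surface at z = 0. Lengths are in mm, angles in rad, forces in N, time in s.
With the tool pointing down it reaches from about 275 to 825 mm from the base axis. Payload 4.9 kg.
Tool frame: the origin (TCP) lies midway between the tips of the shut fingers; the grasp point (between the pads) lies ctrl.pinch_z behind it (ctrl.pinch_z is the distance from the TCP to the grasp point, in mm); z points along the fingers, y is the direction in which the jaws open and shut (so a half turn about z gives the same grasp; the last joint's range is limited). The gripper opens to 85 mm and grips with 20 to 120 N. Pads are 22 mm wide; open, the fingers measure 114 mm over their backs; the gripper's body (76 mm by 85 mm) begins 54 mm behind the grasp point. The pads swing forward as they close: fully open they stand 13 mm farther back than shut.
Start: joints at [-1.243, 0.326, -0.193, 1.052, 0, 1.437], TCP at [245.072, -492.4, 231.281] pointing down, gripper open.
Joint ranges: [-2.65, 2.65], [-0.97, 1.79], [-1.3, 1.35], [-1.93, 2.1], [-1.47, 1.37], [-3.14, 3.14]. Speed limits (rad/s): [2.57, 2.57, 3.14, 3.14, 3.14, 3.14].

### API

Orientations are given as a rotation vector (axis times angle).
In Python, from rig import ctrl gives the robot as it stands. The module is installed in compiled form; this text tells all that it offers.
- The arm moves only by the tool drive_tool, never from a script. Its argument "targets" is a list of rows, each a list of 2 entries, a list of its own where there are three numbers: the shift along the tool's x, y, z in mm, then the turn about the tool's z in rad. A call has 1 to 20 rows; each row is the pose to reach, as a shift and turn from the pose measured when the call began, along the tool's axes at that moment; what a row does not reach only later rows make up. A row lasts 1/10 s, in which the tool goes at most 50 mm and 8.59 degrees, less where a joint would pass 70% of its speed; a pose out of reach is approached as far as the arm can. A call with a gripper value outside its range is refused whole. "hand" is the opening, from 0 (shut) to 1 (fully open), set as the call begins (left out, the last holds). The fingers move at their own pace and stop on an object; "squeeze" is the grip in N (left out, the last holds). Time passes only in rows, so rows that repeat a pose let the fingers close. It gives the time, the measured TCP pose, the force and the opening at its end, in the units of the state.
- ctrl.observe(): the state, without advancing time (a new reading comes with each control period).
- ctrl.camera(name): name is "scene" or "side" or "wrist"; returns a dict with "img" (420x560x3 uint8, red, green, blue), "vfov" (degrees; the focal length in pixels is half the picture's height over the tangent of half this angle, whatever the lens; pixels are square), "cx", "cy" (the principal point, pixels), "R" (3x3) and "t" (3): a world point X has camera coordinates R X + t; the wrist camera has in their place "tool_from_camera" (4x4, takes a point from camera to tool coordinates, whose origin is the TCP and whose axes are the flange's). Camera axes: x right, y down, z forward; pixel columns grow to the right and rows downward; lengths in mm; the calibration is good to about 2 mm. A picture is of the moment at which its call begins: read the wrist's pose just before it. There is no depth.
- ctrl.close_job(): hands the job in, once; it reports no verdict.
The state is a dict: "t": time; "q": joint angles; "qvel": joint speeds; "effort": joint torques, N m; "tool_pos": TCP position; "eef_rot": TCP orientation; "ft_force": force on the tool from outside, world axes, zero at the start; "moment": the same for the moment, N m; "opening": finger opening in mm.
Only numpy, scipy, OpenCV 4.12 (cv2) and the standard library are available. Lean on these libraries where they do the work, as an engineer would, in place of code of your own. Each camera call takes 0.05 s, during which the arm holds its last target.

### The job

The purple-capped tubes are about to be timed: wind up the clockwork timer with the purple top until it is fully wound, its key against the stop with the key's white wing at the white mark on the top. Turn the key clockwise (seen from above) in partial turns of about a quarter turn, letting go and taking a fresh hold between them, and let go at the end. Do not turn the keys of the blue and green timers.

Things in the scene. Friction and masses are not known exactly. Their poses are not given: they have to be found in the camera images.
- purple_key_mid (a point): Centre of the purple timer's winding key, on its vertical turning axis, 86 mm above the bench. The key is an upright butterfly plate, one wing black and one white, 54 mm long, 10 mm thick and 30 mm high (71 to 101 mm above the bench). Pinch it from above across its thickness. Turns with the key: x points along the plate to the end of its white wing (white end), y across its thickness, z up.
- purple_timer: White round case of 96 mm diameter with a purple top 55 mm above the bench, fixed to the bench. Origin: centre of its underside, straight under the key. A white mark lies on the top near the rim, towards the timer's own -x; there the key's white end points when fully wound. A steel collar (20 mm wide) under the key ends 61 mm above the bench.
- purple_key (a joint): Turn of the purple key in rad: grows clockwise seen from above; 0 is run down, 2.6 is the stop (fully wound, white end at the white mark). It starts between 0 and 0.5. The mainspring pulls back by up to 0.05 N m and the works rub with 0.08 N m: turning takes 0.08 to 0.14 N m, and the key stays where it is let go.
- blue_key_end (a point): Middle of the end of the blue timer's key (the white end), 27 mm from its turning axis and 86 mm above the bench; x points from the axis out to the white end. The timer is the same as the purple one but with a blue top. Its key is not to be turned.
- green_key_end (a point): The same point on the green timer's key; same timer with a green top. Its key is not to be turned.

How it is judged (in metres and radians):
On the way:
1. the purple key has been turned part of the way (to between 0.75 and 2.2 rad) and let go (value of joint purple_key between 0.75 and 2.2 rad and contact force between the fingers and anything else below 0.3 N), for 0.1 s.
At the end, for the whole second after the job is handed in: The purple key is at rest and let go, within 0.25 rad (14 degrees) of its fully wound stop: joint purple_key above 2.35 rad (value of joint purple_key above 2.35 rad and velocity of joint purple_key between -0.05 and 0.05 rad/s and contact force between the fingers and anything else below 0.3 N); the robot touches nothing.
It fails at once if the blue timer's key was turned (its end moved more than 8 mm) (distance of blue_key_end from where it was at the start of the episode above 0.008 m).
It fails at once if the green timer's key was turned (its end moved more than 8 mm) (distance of green_key_end from where it was at the start of the episode above 0.008 m).
It also fails if it takes over 38 s, if anything falls off the work surface, if the arm or the gripper's body presses on something with over 40 N, if the wrist force passes 120 N, or if a joint passes its speed limit or range.

## Working session

There is one attempt and no reset: what is moved stays moved. The work goes in short steps, Python scripts to look and compute and a tool call to move; the robot and the scene stay as the last step left them, time stands still between calls to the robot, and variables do not carry over. Pictures are saved under pics/ and viewed, and the job is handed in when it is done.

Besides the shell and the picture viewer there is one more tool, called after "Emit:" as a command line: name --argument value ..., lists and objects as JSON in quotes. drive_tool: Moves the arm, as the interface text tells. Its arguments: {"type":"object","properties":{"targets":{"type":"array","items":{"type":"array"}},"hand":{"type":"number"},"squeeze":{"type":"number"}},"required":["targets"]}

```bash
mkdir -p pics; python3 - <<'E'
from rig import ctrl
import cv2
s=ctrl.observe(); print(s, ctrl.pinch_z)
for n in ["scene","side"]:
    c=ctrl.camera(n); cv2.imwrite(f"pics/{n}0.png",c["img"][:,:,::-1]); print(n,c["vfov"],c["cx"],c["cy"],c["R"],c["t"])
E
```

```text
{'t': 0.0, 'q': array([-1.24321904e+00,  3.26939139e-01, -1.93584873e-01,  1.05196648e+00,
        1.91297352e-05,  1.43662709e+00]), 'qvel': array([-0.0027792 ,  0.00013825, -0.00025158, -0.00070158, -0.00087124,
        0.00102238]), 'effort': array([ 2.38046978e-04, -4.43400800e+01,  2.62439775e+01,  1.53576670e-02,
        5.83840142e-05, -1.87722414e-06]), 'tool_pos': array([ 244.87837276, -491.84466809,  230.50401896]), 'eef_rot': array([-3.05659327e+00, -7.18497122e-01,  2.26916814e-04]), 'ft_force': array([-0.81260771, -0.03832201, -0.59358703]), 'moment': array([ 0.00588457,  0.03953453, -0.04105739]), 'opening': 85.74417378611561} 18.700000000000003
scene 52.086830881197514 283.0834028813383 212.6860775460556 [[-0.33650491  0.94162995  0.00987382]
 [ 0.6059619   0.22455136 -0.76314276]
 [-0.72081525 -0.25081812 -0.6461545 ]] [ 193.3472926  -256.20765435 1333.42956611]
side 46.820234274455764 288.9290779922202 211.17908640479695 [[-0.95021328 -0.31076959  0.02273752]
 [-0.18881282  0.51619442 -0.83539993]
 [ 0.24787991 -0.79810123 -0.54917208]] [528.76977546 167.90152017 692.89652459]
```

View pics/scene0.png

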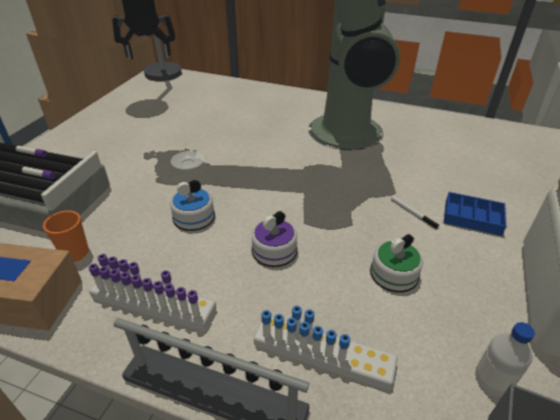

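View pics/side0.png

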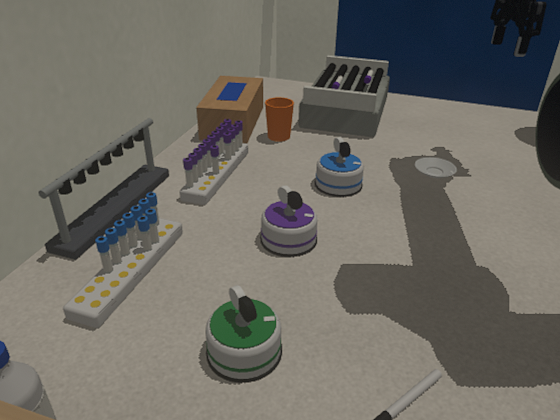

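Purple timer in the middle: scene about (275,240), side about (289,225). Its white mark is at side (309,215). I'll measure it next.

```bash
cat > h.py <<'E'
import numpy as np, cv2
from rig import ctrl
def ray(c,u,v,R=None,t=None):
    f=c["img"].shape[0]/2/np.tan(np.radians(c["vfov"])/2)
    d=np.array([(u-c["cx"])/f,(v-c["cy"])/f,1.])
    R=np.array(c["R"]);t=np.array(c["t"]); return -R.T@t, R.T@d
def onz(c,u,v,z):
    o,d=ray(c,u,v); return o+d*(z-o[2])/d[2]
def proj(c,X):
    f=c["img"].shape[0]/2/np.tan(np.radians(c["vfov"])/2)
    p=np.array(c["R"])@np.array(X)+np.array(c["t"]); return p[:2]/p[2]*f+[c["cx"],c["cy"]]
E
python3 - <<'E'
from h import *
for n,b in [("scene",(240,200,310,270)),("side",(250,175,330,260))]:
    c=ctrl.camera(n); im=c["img"][:,:,::-1].copy()
    hsv=cv2.cvtColor(im,cv2.COLOR_BGR2HSV)
    m=cv2.inRange(hsv,(125,90,40),(150,255,255)); k=np.zeros_like(m);k[b[1]:b[3],b[0]:b[2]]=255;m&=k
    nn,lab,st,_=cv2.connectedComponentsWithStats(m); print(st[1:])
    # rectify top: points to z=55 plane, circle fit
    cs=np.vstack(cv2.findContours(m,cv2.RETR_EXTERNAL,cv2.CHAIN_APPROX_NONE)[0]).reshape(-1,2)
    P=np.array([onz(c,u,v,55)[:2] for u,v in cs]).astype(np.float32)
    print(n,"minEnclosing",cv2.minEnclosingCircle(cv2.convexHull(P)), P.min(0),P.max(0))
    cv2.imwrite(f"pics/{n}_crop.png",cv2.resize(im[b[1]:b[3],b[0]:b[2]],None,fx=7,fy=7,interpolation=cv2.INTER_NEAREST))
E
```

```text
[[255 221  39  25 580]]
scene minEnclosing ((566.5302734375, -23.773527145385742), 40.07573318481445) [527.96204  -63.604233] [606.0258    15.741497]
[[265 202  49  26 702]
 [282 211   1   2   2]
 [286 216   1   1   1]
 [288 217   2   1   2]
 [262 234   1   1   1]
 [315 235   1   1   1]
 [263 236   6   5   6]
 [309 237   6   5   8]
 [270 241  38   6  61]]
side minEnclosing ((557.9006958007812, 2.997318744659424), 65.27738189697266) [506.8713  -62.02666] [605.694     67.350716]
```

View pics/scene_crop.png

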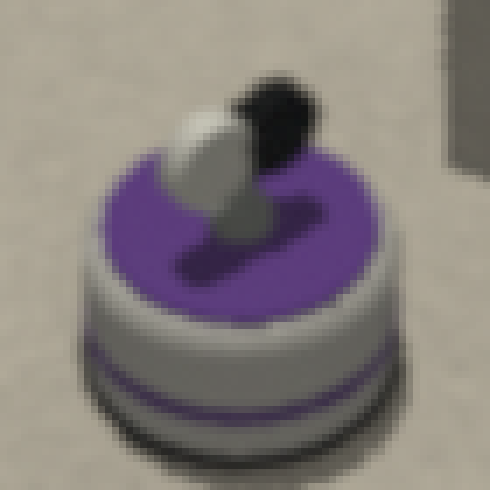

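View pics/side_crop.png

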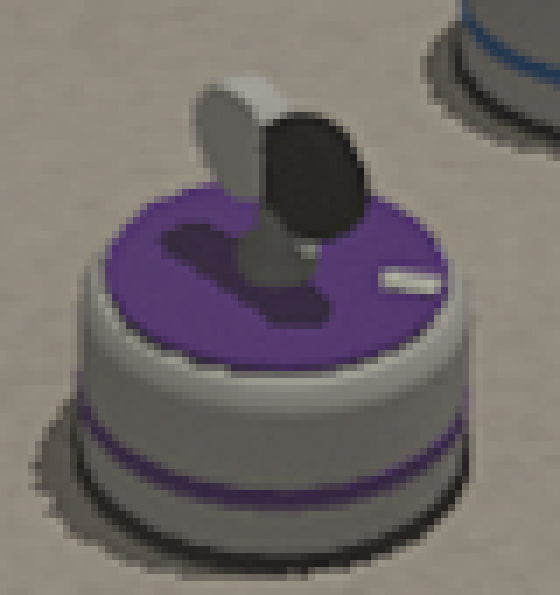

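```bash
python3 - <<'E'
from h import *
C=ctrl.camera("scene");S=ctrl.camera("side")
im=S["img"][:,:,::-1].copy();hsv=cv2.cvtColor(im,cv2.COLOR_BGR2HSV)
m=cv2.inRange(hsv,(125,90,40),(150,255,255));m[:,:264]=0;m[230:]=0;m[:198]=0;m[:,315:]=0
cs=cv2.convexHull(np.vstack(cv2.findContours(m,cv2.RETR_EXTERNAL,cv2.CHAIN_APPROX_NONE)[0])).reshape(-1,2)
P=np.array([onz(S,u,v,55)[:2] for u,v in cs]).astype(np.float32);print("side circ",cv2.minEnclosingCircle(P))
cr=lambda b,x,y:(b[0]+x/7-.5,b[1]+y/7-.5)
bs,bd=(240,200),(250,175)
print("mark",onz(S,*cr(bd,412,280),55))
def tri(p,q):
    o,d=ray(C,*p);o2,d2=ray(S,*q);A=np.stack([d,-d2],1);x=np.linalg.lstsq(A,o2-o,rcond=None)[0]
    a=o+d*x[0];b=o2+d2*x[1];return (a+b)/2,np.linalg.norm(a-b)
w=tri(cr(bs,210,155),cr(bd,238,142));b=tri(cr(bs,280,123),cr(bd,316,175));print(w,b)
v=w[0]-b[0];print("mid",(w[0]+b[0])/2,"dir deg",np.degrees(np.arctan2(v[1],v[0])),np.linalg.norm(v))
E
```

```text
side circ ((565.3502197265625, -23.021778106689453), 41.71460723876953)
mark [533.19395472 -30.36197667  55.        ]
(array([576.33724105, -28.67229713,  87.54741791]), np.float64(3.656800735156281)) (array([554.25249083, -16.14462483,  88.28747166]), np.float64(0.7449280948044161))
mid [565.29486594 -22.40846098  87.91744478] dir deg -29.564266587961058 25.401307940704683
```

Measured: key centre about (566,-23), white wing at about -30°, mark at about 192°. That leaves about 2.4 rad to wind, which fits the spec. I'll move above the key.

Emit:
drive_tool --targets '[[[50, -28, 0], -0.15], [[100, -56, 0], -0.29], [[149, -83, 0], -0.43], [[198, -110, 0], -0.57], [[247, -138, 0], -0.71], [[296, -165, 0], -0.85], [[345, -192, 0], -0.99], [[394, -219, 0], -1.13], [[443, -247, 0], -1.27], [[496, -276, 0], -1.41], [[496, -276, 0], -1.55], [[496, -276, 0], -1.69], [[496, -276, 0], -1.83], [[496, -276, 0], -1.97], [[496, -276, 0], -2.1], [[496, -276, 0], -2.15], [[496, -276, 0], -2.15], [[496, -276, 0], -2.15]]' --hand 1

```text
t: 2.1
tool_pos: [566.0, -24.1, 231.1]
eef_rot: [-0.824, -3.031, -0.001]
ft_force: [0.3, 0.0, 0.1]
opening: 85.6
```

```bash
cat >> h.py <<'E'
from scipy.spatial.transform import Rotation as Ro
def wray(c,s,u,v):
    f=c["img"].shape[0]/2/np.tan(np.radians(c["vfov"])/2)
    d=np.array([(u-c["cx"])/f,(v-c["cy"])/f,1.]);T=np.array(c["tool_from_camera"])
    R=Ro.from_rotvec(s["eef_rot"]).as_matrix()
    return R@T[:3,3]+s["tool_pos"], R@T[:3,:3]@d
def wonz(c,s,u,v,z):
    o,d=wray(c,s,u,v);return o+d*(z-o[2])/d[2]
def st():
    s=ctrl.observe();R=Ro.from_rotvec(s["eef_rot"]).as_matrix()
    print("t",s["t"],"q",s["q"].round(3),"pos",s["tool_pos"].round(1),"xhead",np.degrees(np.arctan2(R[1,0],R[0,0])).round(1),"F",s["ft_force"].round(2),"M",s["moment"].round(3),"open",round(s["opening"],1),"z",R[:,2].round(3)); return s
E
python3 - <<'E'
from h import *
s=st();c=ctrl.camera("wrist");cv2.imwrite("pics/w1.png",c["img"][:,:,::-1]);print(c["tool_from_camera"])
np.save("w1s.npy",np.r_[s["tool_pos"],s["eef_rot"]])
E
```

```text
t 2.1 q [-1.730e-01  3.570e-01 -1.480e-01  1.066e+00  1.000e-03  3.580e-01] pos [566.  -24.1 231.1] xhead 149.6 F [0.35 0.04 0.13] M [-0.018 -0.033 -0.003] open 85.6 z [-0.     0.001 -1.   ]
[[ 5.22870441e-04 -9.46552506e-01 -3.22549345e-01  8.17386822e+01]
 [ 9.99999863e-01  4.95073525e-04  1.68213902e-04  2.99436757e-03]
 [ 4.62350527e-07 -3.22549389e-01  9.46552635e-01 -1.42276579e+02]
 [ 0.00000000e+00  0.00000000e+00  0.00000000e+00  1.00000000e+00]]
```

View pics/w1.png

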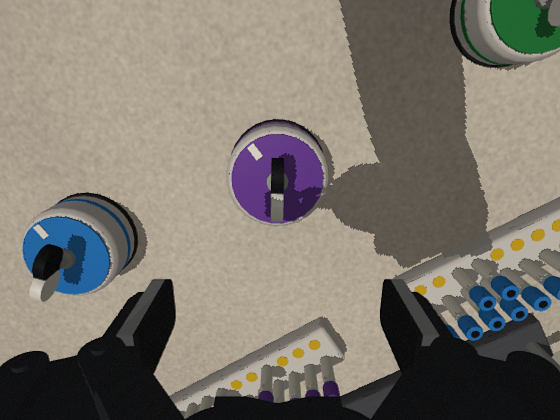

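The wrist view shows the purple key upright in the image: black wing about (277,172), white wing about (277,207), mark at (254,152). The plate is nearly along the tool x axis. I'll refine this.

```bash
python3 - <<'E'
from h import *
c=ctrl.camera("wrist");a=np.load("w1s.npy");s=dict(tool_pos=a[:3],eef_rot=a[3:])
im=cv2.imread("pics/w1.png");hsv=cv2.cvtColor(im,cv2.COLOR_BGR2HSV)
m=cv2.inRange(hsv,(120,70,30),(155,255,255));m[:115]=0;m[235:]=0;m[:,:225]=0;m[:,335:]=0
n,l,S,_=cv2.connectedComponentsWithStats(m);m=(l==1+S[1:,4].argmax()).astype(np.uint8)*255
h=cv2.convexHull(np.vstack(cv2.findContours(m,0,1)[0])).reshape(-1,2)
P=np.array([wonz(c,s,u,v,55)[:2] for u,v in h],np.float32);print("circ",cv2.minEnclosingCircle(P), cv2.fitEllipse(P))
print("mark",wonz(c,s,254.5,152.5,55))
k=cv2.inRange(hsv,(0,0,0),(180,255,45));k[:152]=0;k[200:]=0;k[:,:265]=0;k[:,290:]=0
ys,xs=np.nonzero(k);print("black",xs.min(),xs.max(),ys.min(),ys.max())
cv2.imwrite("pics/w1c.png",cv2.resize(im[115:235,225:335],None,fx=5,fy=5,interpolation=0))
E
```

```text
circ ((565.51611328125, -23.995237350463867), 41.60365295410156) ((565.5516967773438, -24.07783317565918), (82.62936401367188, 83.00359344482422), 88.6109390258789)
mark [533.89103127 -28.54692601  55.        ]
black 271 283 158 193
```

View pics/w1c.png

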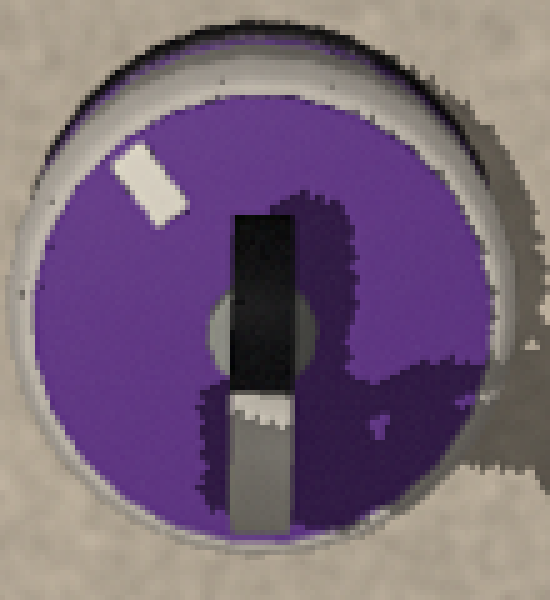

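Alignment is within 1 mm. The mark is at 188°, so about 2.47 rad remain. I'll descend and pinch.

Emit:
drive_tool --targets '[[[0, 0, 40], 0], [[0, 0, 80], 0], [[0, 0, 120], 0], [[0, 0, 145], 0], [[0, 0, 158], 0], [[0, 0, 161], 0], [[0, 0, 161], 0]]' --hand 1

```text
t: 2.9
tool_pos: [566.6, -24.2, 70.7]
eef_rot: [0.824, 3.031, 0.001]
ft_force: [-1.3, 0.5, 0.5]
opening: 85.3
```

Emit:
drive_tool --targets '[[[0, 0, 0], 0], [[0, 0, 0], 0], [[0, 0, 0], 0], [[0, 0, 0], 0], [[0, 0, 0], 0], [[0, 0, 0], 0], [[0, 0, 0], 0], [[0, 0, 0], 0], [[0, 0, 0], 0], [[0, 0, 0], 0]]' --hand 0 --squeeze 40

```text
t: 3.9
tool_pos: [566.5, -24.6, 71.1]
eef_rot: [0.824, 3.031, -0.001]
ft_force: [-2.9, -2.0, 5.8]
opening: 9.3
```

```bash
python3 - <<'E'
from h import *
st()
E
```

```text
t 3.9 q [-0.173  0.511 -0.356  0.703 -0.     0.358] pos [566.5 -24.6  71.1] xhead 149.6 F [-2.94 -1.96  5.84] M [-0.512  0.53   0.099] open 9.3 z [ 0.    -0.001 -1.   ]
```

Emit:
drive_tool --targets '[[[0, 0, 0], 0.1], [[0, 0, 0], 0.2], [[0, 0, 0], 0.3], [[0, 0, 0], 0.4], [[0, 0, 0], 0.5], [[0, 0, 0], 0.6], [[0, 0, 0], 0.7], [[0, 0, 0], 0.8], [[0, 0, 0], 0.9], [[0, 0, 0], 1.0], [[0, 0, 0], 1.1], [[0, 0, 0], 1.15], [[0, 0, 0], 1.15], [[0, 0, 0], 1.15]]'

```text
t: 5.3
tool_pos: [564.6, -25.6, 71.1]
eef_rot: [2.341, 2.094, -0.007]
ft_force: [-7.2, -4.0, 7.2]
opening: 9.3
```

Emit:
drive_tool --targets '[[[0, 0, 0], 0], [[0, 0, 0], 0], [[0, 0, 0], 0], [[0, 0, 0], 0], [[0, 0, 0], 0], [[0, 0, 0], 0], [[0, 0, 0], 0], [[0, 0, 0], 0]]' --hand 1

```text
t: 6.1
tool_pos: [564.6, -25.6, 71.1]
eef_rot: [-2.341, -2.095, 0.007]
ft_force: [1.3, 0.4, -0.3]
opening: 85.2
```

```bash
python3 - <<'E'
from h import *
s=st()
for n in ["scene","side","wrist"]:
    c=ctrl.camera(n);im=c["img"][:,:,::-1]
    cv2.imwrite(f"pics/{n}2.png",im)
a=cv2.imread("pics/scene2.png")[190:290,225:325];b=cv2.imread("pics/side2.png")[165:265,240:340]
cv2.imwrite("pics/two2.png",cv2.resize(np.hstack([a,b]),None,fx=4,fy=4,interpolation=0))
E
```

```text
t 6.1 q [-0.174  0.51  -0.358  0.706 -0.003  1.508] pos [564.6 -25.6  71.1] xhead 83.6 F [ 1.26  0.4  -0.29] M [ 0.027  0.036 -0.011] open 85.2 z [-0.003 -0.003 -1.   ]
```

View pics/two2.png

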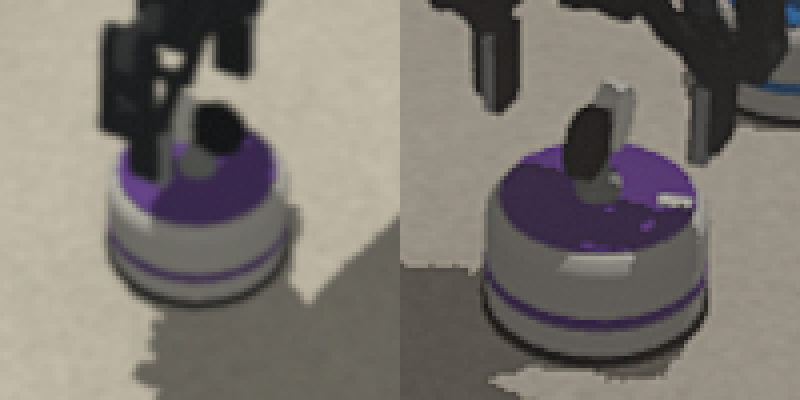

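View pics/wrist2.png

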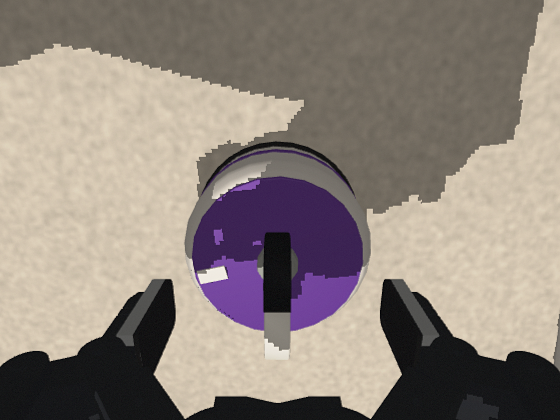

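The key followed to a heading of about -96° (joint about 1.28 rad). It has been released: fingers open, no contact. I'll recentre by 1 mm, take a fresh hold and wind on.

Emit:
drive_tool --targets '[[[1.5, 1, 0], 0], [[1.5, 1, 0], 0], [[1.5, 1, 0], 0], [[1.5, 1, 0], 0]]' --hand 1

```text
t: 6.65
tool_pos: [565.7, -24.3, 71.1]
eef_rot: [2.341, 2.095, -0.007]
ft_force: [0.0, 0.9, -0.2]
opening: 85.6
```

Emit:
drive_tool --targets '[[[0, 0, 0], 0], [[0, 0, 0], 0], [[0, 0, 0], 0], [[0, 0, 0], 0], [[0, 0, 0], 0], [[0, 0, 0], 0], [[0, 0, 0], 0], [[0, 0, 0], 0], [[0, 0, 0], 0], [[0, 0, 0], 0]]' --hand 0 --squeeze 40

```text
t: 7.65
tool_pos: [564.7, -24.1, 71.2]
eef_rot: [-2.341, -2.094, 0.009]
ft_force: [-4.8, 1.0, 5.2]
opening: 9.4
```

Emit:
drive_tool --targets '[[[0, 0, 0], 0.1], [[0, 0, 0], 0.2], [[0, 0, 0], 0.3], [[0, 0, 0], 0.4], [[0, 0, 0], 0.5], [[0, 0, 0], 0.6], [[0, 0, 0], 0.7], [[0, 0, 0], 0.8], [[0, 0, 0], 0.9], [[0, 0, 0], 1.0], [[0, 0, 0], 1.1], [[0, 0, 0], 1.2], [[0, 0, 0], 1.2], [[0, 0, 0], 1.2]]'

```text
t: 9.05
tool_pos: [564.3, -23.9, 71.2]
eef_rot: [3.113, 0.41, -0.009]
ft_force: [-3.7, 1.6, 3.8]
opening: 9.5
```

```bash
python3 - <<'E'
from h import *
st()
E
```

```text
t 9.05 q [-0.171  0.511 -0.356  0.709 -0.003  2.709] pos [564.3 -23.9  71.2] xhead 15.0 F [-3.66  1.63  3.84] M [0.279 0.717 0.024] open 9.5 z [-0.006 -0.002 -1.   ]
```

The key's heading is 195° and the mark is at about 188°, so I'll creep to the stop.

Emit:
drive_tool --targets '[[[0, 0, 0], 0.03], [[0, 0, 0], 0.06], [[0, 0, 0], 0.09], [[0, 0, 0], 0.12], [[0, 0, 0], 0.12], [[0, 0, 0], 0.12]]'

```text
t: 9.65
tool_pos: [564.3, -23.8, 71.2]
eef_rot: [3.132, 0.222, -0.009]
ft_force: [-2.3, 1.9, 3.9]
opening: 9.4
```

```bash
python3 - <<'E'
from h import *
st()
E
```

```text
t 9.65 q [-0.171  0.511 -0.356  0.709 -0.003  2.829] pos [564.3 -23.8  71.2] xhead 8.1 F [-2.27  1.94  3.86] M [ 0.232  0.511 -0.025] open 9.4 z [-0.006 -0.002 -1.   ]
```

Emit:
drive_tool --targets '[[[0, 0, 0], 0.03], [[0, 0, 0], 0.06], [[0, 0, 0], 0.06], [[0, 0, 0], 0.06]]'

```text
t: 10.05
tool_pos: [564.2, -23.8, 71.3]
eef_rot: [3.137, 0.13, -0.009]
ft_force: [-2.8, 0.8, 3.5]
opening: 9.3
```

```bash
python3 - <<'E'
from h import *
st()
E
```

```text
t 10.05 q [-0.171  0.511 -0.356  0.709 -0.003  2.887] pos [564.2 -23.8  71.3] xhead 4.8 F [-2.8   0.79  3.53] M [0.085 0.669 0.909] open 9.3 z [-0.006 -0.002 -1.   ]
```

Mz rose to 0.9 N m, so the key is at the stop. I'll release, look, then lift.

Emit:
drive_tool --targets '[[[0, 0, 0], 0], [[0, 0, 0], 0], [[0, 0, 0], 0], [[0, 0, 0], 0], [[0, 0, 0], 0], [[0, 0, 0], 0], [[0, 0, 0], 0], [[0, 0, 0], 0]]' --hand 1

```text
t: 10.85
tool_pos: [564.3, -23.8, 71.3]
eef_rot: [3.137, 0.13, -0.009]
ft_force: [0.1, -0.3, 0.4]
opening: 85.3
```

Emit:
drive_tool --targets '[[[0, 0, -15], 0], [[0, 0, -50], 0], [[0, 0, -90], 0], [[0, 0, -130], 0], [[0, 0, -150], 0], [[0, 0, -150], 0], [[0, 0, -150], 0]]'

```text
t: 11.55
tool_pos: [565.1, -23.4, 221.2]
eef_rot: [3.137, 0.13, -0.008]
ft_force: [-0.3, 0.5, -0.2]
opening: 85.5
```

```bash
python3 - <<'E'
from h import *
s=st()
c=ctrl.camera("wrist");cv2.imwrite("pics/w3.png",c["img"][:,:,::-1])
c=ctrl.camera("side");cv2.imwrite("pics/s3.png",c["img"][:,:,::-1])
E
```

```text
t 11.55 q [-0.17   0.365 -0.162  1.048 -0.003  2.888] pos [565.1 -23.4 221.2] xhead 4.8 F [-0.33  0.51 -0.16] M [-0.022  0.014  0.016] open 85.5 z [-0.005 -0.002 -1.   ]
```

View pics/w3.png

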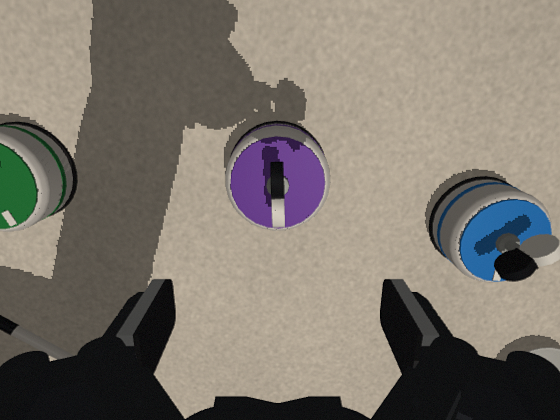

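View pics/s3.png

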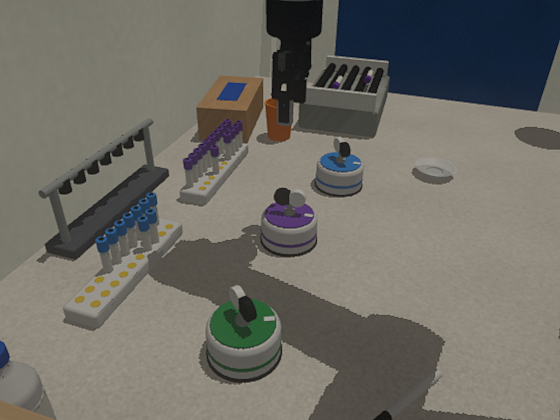

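The white wing at (278,212) in the wrist view covers the mark. The blue and green keys look the same as at the start, and the arm is clear. I'll hand in.

```bash
python3 -c "
from rig import ctrl
print(ctrl.close_job())"
```

```text
the job is handed in; nothing more can be done
None
```

The purple timer is wound to its stop and let go, and the job was handed in at about 11.7 s of the 38 s allowed; no verdict was reported.

- **First turn:** I pinched the key and turned it 1.15 rad clockwise. That brought the joint to about 1.28 rad by camera estimate, and I opened the fingers fully there.
- **Second turn:** I took a fresh hold and turned about 1.38 rad more, creeping the last part. The moment about the vertical axis jumped to 0.9 N m, which showed the key was at the stop.
- **Release:** I opened the fingers and lifted clear. The force reading then was about 0.6 N, sensor noise with nothing touching.

**Last checks:**
- In the wrist picture the key's white wing covers the white mark.
- The gripper heading at the stop was 184.8°, against my measured mark at about 188°. Those 3° are within measuring error and slight slip at the stop.
- By eye, the blue and green keys stand as they did at the start; I did not measure their ends.
- No check failed.

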